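# Free a seized lens barrel from a microscope base

### The arm

A 6-joint arm with a two-finger parallel gripper is mounted at the origin on the work surface. World frame = base frame: x ahead of the robot, y to its left, z up, the work surface at z = 0. Lengths are in m, angles in rad, forces in N, time in s.
With the tool pointing down it reaches from about 0.3 to 1 m from the base axis. Payload 5.1 kg.
Tool frame: the origin (TCP) lies at the very end of the fingers, on their centre line; the grasp point (between the pads) lies 19 mm behind it; z points along the fingers, y is the direction in which the jaws open and shut (so a half turn about z gives the same grasp; the last joint's range is limited). The gripper opens to 95 mm and grips with 3 to 60 N. Pads are 20 mm wide; open, the fingers measure 119 mm over their backs; the gripper's body (75 mm by 180 mm) begins 59 mm behind the grasp point.
Start: joints at [1.064, 0.124, 1.65, -0, 1.367, -0.083], TCP at [0.267, 0.592, 0.215] pointing down, gripper open.
Joint ranges: [-2.61, 2.61], [-1.02, 2.33], [0.03, 2.71], [-1.35, 4.49], [0.32, 2.68], [-2.91, 2.91]. Speed limits (rad/s): [2.57, 2.57, 3.14, 3.14, 3.14, 3.14].

### API

Orientations are given as a unit quaternion [x, y, z, w].
In Python, from station import arm gives the robot as it stands.
- The arm moves only by the shell command python3 -m crank 'ROWS' [FORCE]. ROWS is JSON, a list of rows, each a list of 7 numbers: the shift along the tool's x, y, z in cm, then the turn, a rotation vector about the tool's x, y, z in degrees, then the opening in per cent of the stroke, from 0 (shut) to 100 (fully open). A call has 1 to 12 rows; each row is the pose to reach, as a shift and turn from the pose commanded when the call began, along the tool's axes at that moment; what a row does not reach only later rows make up. A row lasts 1/8 s, in which the tool goes at most 62.5 mm and 10.7 degrees, less where a joint would pass 70% of its speed; a pose out of reach is approached as far as the arm can. A call with a gripper value outside its range is refused whole. The fingers move at their own pace and stop on an object; FORCE is the grip in N (left out, the last holds). Time passes only in rows, so rows that repeat a pose let the fingers close. It gives the time, the measured TCP pose, the force and the opening at its end, in the units of the state.
- arm.sense(): the state, without advancing time (a new reading comes with each control period).
- arm.read_camera(name): name is "scene" or "top" or "wrist"; returns the picture (420x560x3 uint8, red, green, blue); there is no depth.
- arm.camera_info(name): a dict with "vfov" (degrees; the focal length in pixels is half the picture's height over the tangent of half this angle, whatever the lens; pixels are square), "cx", "cy" (the principal point, pixels), "k1" (the pictures are not rectified: a ray, as slopes to the right and down, at radius r is drawn at 1 + k1 r^2 times it, then the intrinsics apply), "extrinsics" (4x4, takes a point from camera to world coordinates); the wrist camera has in their place "mount" (4x4, takes a point from camera to tool coordinates, whose origin is the TCP and whose axes are the flange's). Camera axes: x right, y up, looking along -z (the intrinsics and any distortion apply to the point x, -y, -z); pixel columns grow to the right and rows downward; lengths in m; the calibration is good to about 2 mm. A picture is of the moment at which its call begins: read the wrist's pose just before it. camera_info takes no time and is no camera call.
- arm.sign_off(): hands the job in, once; it reports no verdict.
The state is a dict: "t": time; "qpos": joint angles; "joint_vel": joint speeds; "effort": joint torques, N m; "eef_pos": TCP position; "tool_rot": TCP orientation; "wrist_force": force on the tool from outside, world axes, zero at the start; "wrist_torque": the same for the moment, N m; "gripper_width": opening from 0.0 (shut) to 1.0 (fully open).
Only numpy, scipy, OpenCV 4.12 (cv2) and the standard library are available. Lean on these libraries where they do the work, as an engineer would, in place of code of your own. Each camera call takes 0.05 s, during which the arm holds its last target.

### The job

The black lens barrel has seized in the well of the white microscope base, and a straight pull would only pick up the base with it: work it out by twisting it back and forth between its two stop pins while pulling up gently, never lifting the base off its mat. Stand the freed barrel upright on its stem inside the steel parts tray, and only then slide the dust shutter fully across the open well. Leave the slide box, the oil bottle and the lens can where they are, and let go of everything.

Things in the scene. Friction and masses are not known exactly. Their poses are not given: they have to be found in the camera images.
- barrel: Seized lens barrel, 82 mm tall, 0.15 kg, loose. Origin: centre of the foot of its round stem; z up its axis. Steel stem 22 mm diameter, z 0 to 22 mm (in the well at the start); black flange 48 mm diameter, z 22 to 28, resting on the well's mouth at the start; neck 28 mm diameter, z 28 to 48; head z 48 to 82. Fully clear of well and pins after a 24 mm lift.
- barrel_head (a point): Centre of the barrel's black head, 65 mm above the foot, axes as barrel. The head is a block 42 mm along x, 30 mm along y, 34 mm tall (17 mm up and down from here); its two flats to grip face +y and -y. Grip it with the fingertips no lower than 19 mm below this point, to stay above the stop pins.
- barrel_lug (a point): Lug on the barrel's flange: a bar 8 mm wide, 6 mm thick, pointing to the barrel's -y. This point is its outer end, 39 mm from the barrel's axis. It lies between the two stop pins and limits the twist to 0.65 rad either way from the position where the barrel's axes are parallel to those of well; it starts up to 0.4 rad off that position.
- well (a point): Centre of the well's mouth on the base, 60 mm above the bench; z up, x towards the bolted steel plate, y towards the parked shutter. The well is 26 mm wide. The white base is 55 mm tall, x -72 to +110, y -75 to +95 mm about this point. Two steel stop pins, 6 mm thick, at x +26 and -26, y -22 mm, rise 20 mm above the mouth.
- well_grip (a point): Inside the well, 13 mm below its mouth, on its axis: here spring pads grip the stem with 35 to 50 N of sliding friction, until the barrel has risen 18 mm. Friction acts against the direction of sliding, so rising 3 to 4 mm for each 1 rad of twist takes only 10 to 20 N of pull and 0.4 to 0.6 N m of twist. Pulling without twisting takes all 35 to 50 N.
- scope_base (a joint): How far the microscope base has been lifted off its mat, m: 0 standing, up to 0.03. It weighs about 2.7 kg, so an upward pull of more than about 27 N lifts it; it cannot turn or slide.
- shutter (a joint): Dust shutter's travel, m: 0 parked at +y of the well, 0.062 fully across the well at its stop. It slides towards -y of well with about 2 N of friction and stays where it is left. It starts between 0 and 0.012.
- shutter_tab (a point): Centre of the top edge of the shutter's upright tab, axes as well. The aluminium shutter is a plate 50 (x) by 44 (y) by 3 mm, running 0.5 mm above the well's mouth. The tab stands 18 mm above the plate, 17 mm to +y of its centre, 32 mm wide along x, 6 mm thick along y. Push its +y face to -y. Shut, this point is 17 mm to +y of the well's centre.
- tray: Steel parts tray, fixed, square, 150 by 150 mm, 16 mm tall, wall and floor 4 mm. Origin: centre of its underside, on the bench; z up, sides along x and y.
- slide_box: Blue slide box, 85 by 100 by 35 mm, a bystander. Origin: centre of its underside.
- oil_bottle: Small amber oil bottle with black cap, 34 mm diameter, 75 mm tall, a bystander. Origin: centre of its underside.
- lens_can: White lens can, 36 mm diameter, 48 mm tall, a bystander. Origin: centre of its underside.
There are look-alikes about, which are no part of the job. Several things have the shape of the tray; the one meant has the colours described above. What is shaped like the barrel but turquoise is not meant.

How it is judged:
On the way, in this order (a step that is already met when the one before it is completed fails the run):
1. the barrel is out of the well, clear above it (z of barrel in the frame of well above 0.004 m), for 0.1 s.
2. the barrel stands upright on the floor of the tray, let go (angle between barrel's own z axis and vertical below 0.12 rad and x of barrel in the frame of tray between -0.064 and 0.064 m and y of barrel in the frame of tray between -0.064 and 0.064 m and z of barrel in the frame of tray below 0.008 m and contact force between the fingers and barrel below 0.05 N), for 0.2 s.
At the end, for the whole second after the job is handed in: The barrel stands upright (within 0.12 rad) and still on the floor of the tray, its axis inside the tray's walls, and the shutter is shut to within 5 mm of its stop, with the microscope base standing on its mat (value of joint shutter above 0.057 m and angle between barrel's own z axis and vertical below 0.12 rad and x of barrel in the frame of tray between -0.064 and 0.064 m and y of barrel in the frame of tray between -0.064 and 0.064 m and z of barrel in the frame of tray below 0.008 m and linear speed of barrel below 0.02 m/s and value of joint scope_base below 0.003 m); the robot touches nothing.
It fails at once if the microscope base is lifted more than 4 mm off its mat (value of joint scope_base above 0.004 m).
It fails at once if the slide box, the oil bottle or the lens can is moved more than 20 mm (distance of any of slide_box, oil_bottle, lens_can from where it was at the start of the episode above 0.02 m).
It also fails if it takes over 72 s, if anything falls off the work surface, if the arm or the gripper's body presses on something with over 40 N, if the wrist force passes 120 N, or if a joint passes its speed limit or range.

## Working session

There is one attempt and no reset: what is moved stays moved. The work goes in short steps, Python scripts to look and compute and a shell command to move; the robot and the scene stay as the last step left them, time stands still between calls to the robot, and variables do not carry over. Pictures are saved under pics/ and viewed, and the job is handed in when it is done.

```bash
ls; mkdir -p pics; cat > h.py <<'E'
import numpy as np, cv2
from scipy.spatial.transform import Rotation as R
from station import arm
def cam(n,state=None):
    i=arm.camera_info(n); f=210/np.tan(np.radians(i['vfov'])/2)
    if 'extrinsics' in i: T=np.array(i['extrinsics'])
    else:
        s=state; W=np.eye(4); W[:3,:3]=R.from_quat(s['tool_rot']).as_matrix(); W[:3,3]=s['eef_pos']; T=W@np.array(i['mount'])
    K=np.array([[f,0,i['cx']],[0,f,i['cy']],[0,0,1.]])
    return K,np.array([i['k1'],0,0,0,0.]),T
def ray(c,px):
    K,d,T=c
    u=cv2.undistortPoints(np.array(px,float).reshape(-1,1,2),K,d).reshape(-1,2)
    v=np.c_[u[:,0],-u[:,1],-np.ones(len(u))]@T[:3,:3].T
    return T[:3,3],v
def onz(c,px,z):
    o,v=ray(c,px); return o+v*((z-o[2])/v[:,2])[:,None]
def proj(c,P):
    K,d,T=c
    q=(np.array(P,float).reshape(-1,3)-T[:3,3])@T[:3,:3]
    q=q*[1,-1,-1]
    return cv2.projectPoints(q,np.zeros(3),np.zeros(3),K,d)[0].reshape(-1,2)
def tri(c1,p1,c2,p2):
    o1,v1=ray(c1,p1);o2,v2=ray(c2,p2);out=[];
    for a,b in zip(v1,v2):
        A=np.stack([a,-b],1);s=np.linalg.lstsq(A,o2-o1,rcond=None)[0]
        x,y=o1+a*s[0],o2+b*s[1];out.append(np.r_[(x+y)/2,np.linalg.norm(x-y)])
    return np.array(out)
def save(n,im): cv2.imwrite('pics/'+n,cv2.cvtColor(im,cv2.COLOR_RGB2BGR))
E
python3 - <<'E'
from h import *
for n in ['scene','top','wrist']:
    s=arm.sense(); im=arm.read_camera(n); save(n+'0.png',im); np.save('pics/'+n+'0.npy',im)
    print(n,arm.camera_info(n))
print(arm.sense())
E
```

```text
pics
scene {'vfov': 48.19751471448953, 'cx': 280.7946855252684, 'cy': 219.91444703468756, 'k1': -0.015927599667138425, 'extrinsics': array([[ 0.72737964, -0.5534911 ,  0.40566792,  0.9170643 ],
       [ 0.68607518,  0.5993082 , -0.41246882, -0.27839147],
       [-0.01482229,  0.57834011,  0.81566109,  0.89123989],
       [ 0.        ,  0.        ,  0.        ,  1.        ]])}
top {'vfov': 50.21802421155618, 'cx': 271.9413274376476, 'cy': 206.37626030433756, 'k1': -0.035605304292552285, 'extrinsics': array([[ 0.02266368,  0.97690811, -0.21245447,  0.29692372],
       [-0.99974053,  0.02165982, -0.0070516 ,  0.13386263],
       [-0.00228704,  0.21255916,  0.97714552,  1.20219496],
       [ 0.        ,  0.        ,  0.        ,  1.        ]])}
wrist {'vfov': 69.01314903134131, 'cx': 279.383438885793, 'cy': 206.61025307004618, 'k1': -0.01980089146884537, 'mount': array([[ 7.60288872e-04,  9.71527459e-01,  2.36925764e-01,
         6.54157477e-02],
       [ 9.99999094e-01, -1.00189242e-03,  8.99344199e-04,
         1.45653628e-05],
       [ 1.11111171e-03,  2.36924865e-01, -9.71527341e-01,
        -1.70397238e-01],
       [ 0.00000000e+00,  0.00000000e+00,  0.00000000e+00,
         1.00000000e+00]])}
{'t': 0.15, 'qpos': array([ 1.06444622e+00,  1.24373832e-01,  1.65139038e+00, -1.87026721e-06,
        1.36750902e+00, -8.26123924e-02]), 'joint_vel': array([ 0.00025369, -0.00199235, -0.00486599,  0.00359384,  0.00181507,
       -0.00191388]), 'effort': array([ 5.91131211e-04, -4.18196654e+01, -3.60468578e+01,  7.75562902e-02,
        4.69757686e-02, -1.30671961e-04]), 'eef_pos': array([0.26704334, 0.59204351, 0.21363966]), 'tool_rot': array([ 2.10287074e-01,  9.77639320e-01, -8.04383043e-04, -2.43012191e-04]), 'wrist_force': array([-0.13441129,  0.78807633, -0.4345973 ]), 'wrist_torque': array([-0.02664288, -0.07114886, -0.00169707]), 'gripper_width': 1.0008999497553792}
```

View pics/scene0.png

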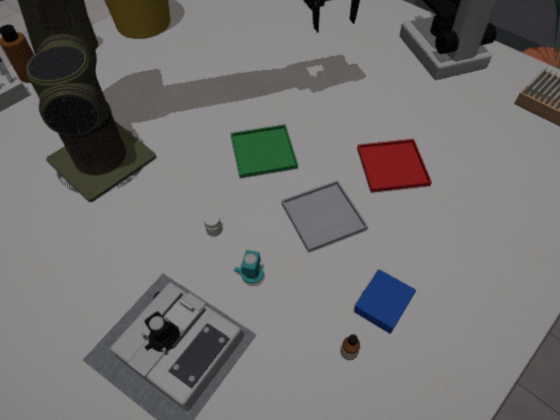

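View pics/top0.png

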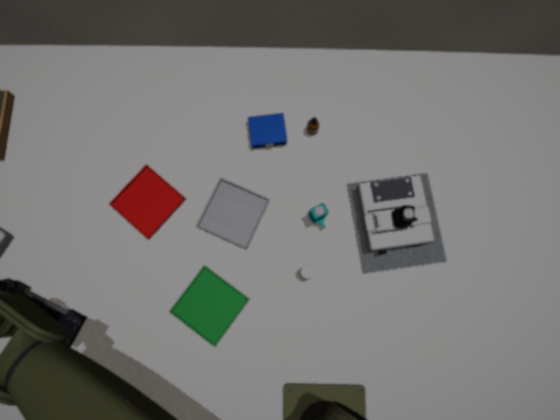

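View pics/wrist0.png

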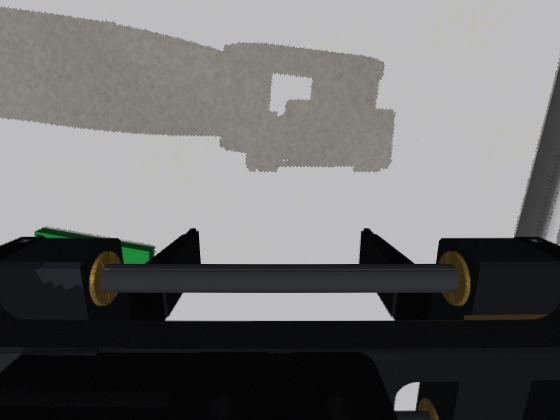

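The scene shows steel-grey tray candidates: green tray scene (264,150), red (394,165), grey (324,215). Grey matches "steel". The black barrel is at scene (160,330) / top (404,215); the turquoise one at (251,266) is the decoy. I'll confirm in a crop.

```bash
python3 - <<'E'
from h import *
a=np.load('pics/scene0.npy');b=np.load('pics/top0.npy')
A=cv2.resize(a[270:410,80:260],(720,560),interpolation=cv2.INTER_CUBIC)
B=cv2.resize(b[165:275,190:450],(780,330),interpolation=cv2.INTER_CUBIC)
save('cA.png',A);save('cB.png',B)
E
```

```text
(no output)
```

View pics/cA.png

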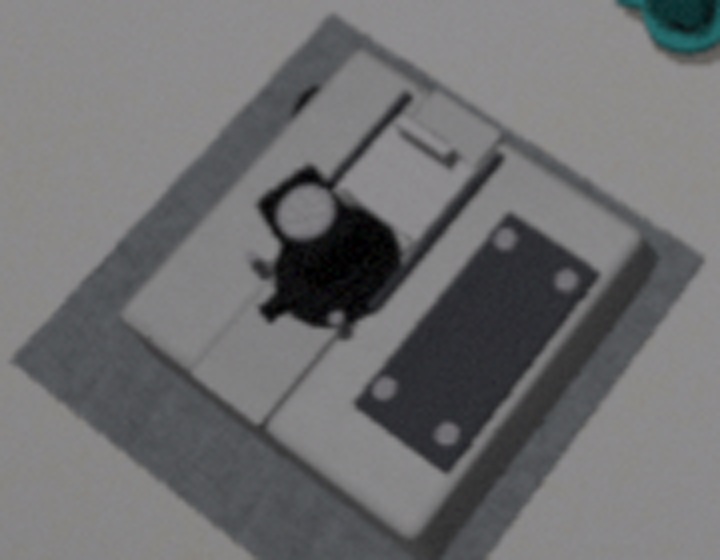

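View pics/cB.png

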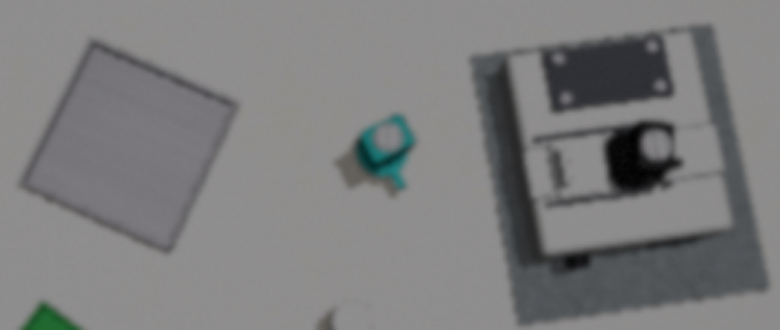

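Confirmed: the grey steel tray (top 233,213), and the black barrel with pale disc on its head (scene 156.5,323; top 408.7,213.7), lug towards the image's lower left in the scene. Coarse localisation now.

```bash
python3 - <<'E'
from h import *
np.set_printoptions(precision=4,suppress=True)
cs,ct=cam('scene'),cam('top')
print('head',tri(cs,[[156.5,323]],ct,[[408.7,213.7]]))
print('tab',tri(cs,[[80+425/4,270+135/4]],ct,[[190+557/3,165+168/3]]))
# tray corners by mask
b=np.load('pics/top0.npy').astype(int); a=np.load('pics/scene0.npy')
B=190+np.array([[93,40],[238,104],[168,252],[22,185]])[:,0]/3; Bv=165+np.array([40,104,252,185])/3
P=onz(ct,np.c_[B,Bv],0.016); print('tray top',P,P.mean(0),np.linalg.norm(np.diff(P,axis=0),axis=1))
S=np.array([[339,183],[367,228],[308,248],[282,206]]);P=onz(cs,S,0.016);print('tray sc',P,P.mean(0))
e=P
# plate bolts on top (height ~60) 
bol=np.array([[558,59],[652,46],[661,86],[566,98]])/3+[190,165]
P=onz(ct,bol,0.06);print('bolts',P)
bs=np.array([[505,237],[567,280],[447,433],[384,388]])/4+[80,270]
P2=onz(cs,bs,0.06);print(P2)
for n,ps,pt in [('oil',[351,345],[313,126]),('can',[213,225],[306,272]),('box',[385,300],[268,131]),('turq',[251,268],[318,214])]: print(n,onz(cs,[ps],.03),onz(ct,[pt],.03))
E
```

```text
head [[ 0.5225 -0.1973  0.115   0.0012]]
tab [[ 0.5103 -0.1271  0.0678  0.0027]]
tray top [[0.6306 0.2842 0.016 ]
 [0.5733 0.1499 0.016 ]
 [0.4375 0.2087 0.016 ]
 [0.4946 0.3415 0.016 ]] [0.534  0.2461 0.016 ] [0.146  0.148  0.1446]
tray sc [[0.5101 0.3391 0.016 ]
 [0.6397 0.2797 0.016 ]
 [0.5773 0.1498 0.016 ]
 [0.4565 0.1951 0.016 ]] [0.5459 0.2409 0.016 ]
bolts [[ 0.61   -0.1312  0.06  ]
 [ 0.6238 -0.2149  0.06  ]
 [ 0.5876 -0.2213  0.06  ]
 [ 0.5748 -0.1373  0.06  ]]
[[ 0.5732 -0.1349  0.06  ]
 [ 0.6099 -0.1293  0.06  ]
 [ 0.6229 -0.2129  0.06  ]
 [ 0.5871 -0.2192  0.06  ]]
oil [[0.785  0.0364 0.03  ]] [[0.7837 0.033  0.03  ]]
can [[0.3868 0.044  0.03  ]] [[0.3794 0.05   0.03  ]]
box [[0.7768 0.1557 0.03  ]] [[0.7661 0.1581 0.03  ]]
turq [[0.5277 0.0247 0.03  ]] [[0.5337 0.019  0.03  ]]
```

```bash
cat >> h.py <<'E'
def rel(pos,xang):
    "row (cm,deg) taking the measured pose to pos, tool down with tool x at xang deg"
    s=arm.sense(); R0=R.from_quat(s['tool_rot']); a=np.radians(xang)
    x=np.array([np.cos(a),np.sin(a),0]);z=np.array([0,0,-1.]);y=np.cross(z,x)
    R1=R.from_matrix(np.stack([x,y,z],1))
    t=R0.inv().apply(np.array(pos)-s['eef_pos'])*100; r=np.degrees((R0.inv()*R1).as_rotvec())
    X=R0.as_matrix()[:,0]
    print('t',round(s['t'],2),'pos',s['eef_pos'].round(4),'xang',round(np.degrees(np.arctan2(X[1],X[0])),2),'F',s['wrist_force'].round(1),'M',s['wrist_torque'].round(2),'w',round(s['gripper_width'],3))
    print('row',t.round(2),r.round(2))
E
python3 -c "
from h import *
rel([.46,-.21,.25],9.5)"
```

```text
t 0.15 pos [0.267  0.592  0.2136] xang 155.72 F [-0.1  0.8 -0.4] M [-0.03 -0.07 -0.  ] w 1.001
row [-50.57 -65.18  -3.53] [-5.0000e-02  1.2000e-01  1.4622e+02]
```

```bash
python3 -m crank '[[-3.6,-4.7,-3.5,0,0,10,100],[-50.6,-65.2,-3.5,0,0,146,100],[-50.6,-65.2,-3.5,0,0,146,100],[-50.6,-65.2,-3.5,0,0,146,100],[-50.6,-65.2,-3.5,0,0,146,100],[-50.6,-65.2,-3.5,0,0,146,100],[-50.6,-65.2,-3.5,0,0,146,100],[-50.6,-65.2,-3.5,0,0,146,100],[-50.6,-65.2,-3.5,0,0,146,100],[-50.6,-65.2,-3.5,0,0,146,100],[-50.6,-65.2,-3.5,0,0,146,100],[-50.6,-65.2,-3.5,0,0,146,100]]'
python3 -c "
from h import *
rel([.46,-.21,.25],9.5)"
```

```text
t: 1.65
eef_pos: [0.4407, -0.1304, 0.2493]
tool_rot: [0.972, 0.235, 0.0, 0.0]
wrist_force: [0.8, -0.1, 0.7]
gripper_width: 0.999
t 1.65 pos [ 0.4407 -0.1304  0.2493] xang 27.16 F [ 0.8 -0.1  0.7] M [-0.05  0.1  -0.03] w 0.999
row [-1.91  7.96 -0.07] [ 1.000e-02 -4.000e-02  1.766e+01]
```

```bash
python3 -m crank '[[-1.9,8,0,0,0,17.7,100],[-1.9,8,0,0,0,17.7,100],[-1.9,8,0,0,0,17.7,100],[-1.9,8,0,0,0,17.7,100]]'
python3 - <<'E'
from h import *
rel([.46,-.21,.25],9.5)
s=arm.sense(); im=arm.read_camera('wrist'); save('w1.png',im); np.save('pics/w1.npy',im)
import pickle; pickle.dump(s,open('pics/w1.pkl','wb'))
E
```

```text
t: 2.15
eef_pos: [0.4606, -0.2072, 0.249]
tool_rot: [0.996, 0.087, -0.0, -0.0]
wrist_force: [0.3, 0.2, -0.8]
gripper_width: 0.998
t 2.15 pos [ 0.4606 -0.2072  0.249 ] xang 9.96 F [ 0.3  0.2 -0.8] M [-0.05  0.24  0.07] w 0.998
row [-0.11  0.27 -0.1 ] [-0.04  0.02  0.46]
```

View pics/w1.png

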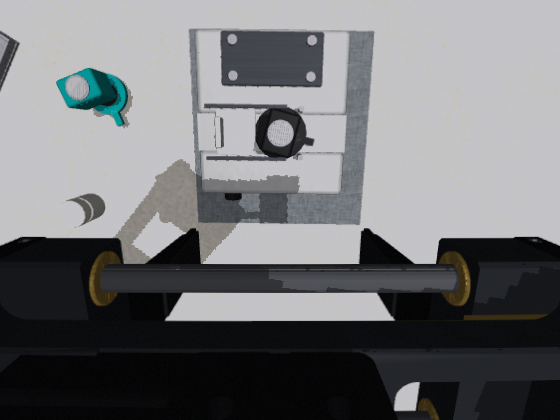

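```bash
python3 - <<'E'
from h import *
a=np.load('pics/w1.npy')
save('c2.png',cv2.resize(a[20:200,185:385],(666,600),interpolation=cv2.INTER_CUBIC))
E
```

```text
(no output)
```

View pics/c2.png

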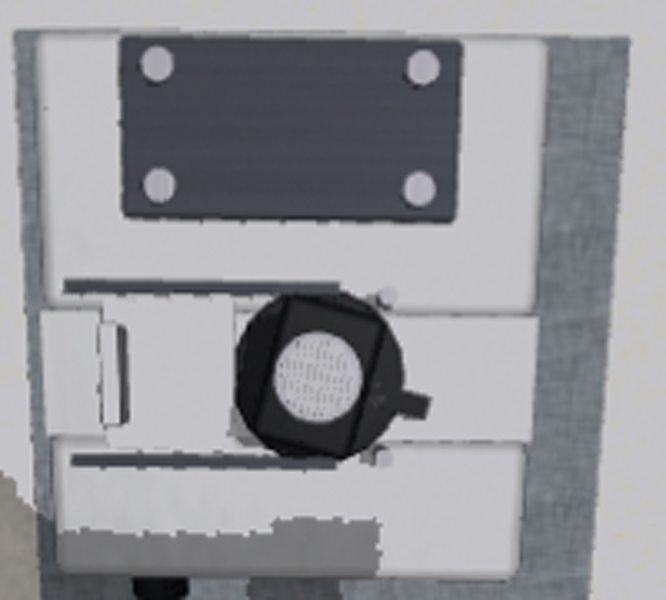

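```bash
python3 - <<'E'
from h import *
import pickle
np.set_printoptions(precision=4,suppress=True)
s=pickle.load(open('pics/w1.pkl','rb')); cw=cam('wrist',s); cs,ct=cam('scene'),cam('top')
f=lambda L: np.array(L,float).reshape(-1,2)*180/600+[185,20]
d=f([318,377]); print('disc wt',tri(cw,d,ct,[[408.7,213.7]]),'ws',tri(cw,d,cs,[[156.5,323]]))
D=onz(cw,d,.12)[0];print('disc@.12',D)
pins=onz(cw,f([[388,296],[383,456]]),.08);print('pins',pins,np.linalg.norm(pins[0]-pins[1]))
lug=onz(cw,f([[431,394],[428,418]]),.066).mean(0);print('lug',lug, 'ang',np.degrees(np.arctan2(*(lug-D)[1::-1]))+90, np.linalg.norm((lug-D)[:2]))
b=onz(cw,f([[157,64],[422,67],[420,188],[160,185]]),.062);print('bolts',b)
v=b[0]+b[3]-b[1]-b[2];print('well yaw bolts',np.degrees(np.arctan2(v[1],v[0]))-90)
v=b[0]+b[1]-b[2]-b[3];print('well yaw bolts x',np.degrees(np.arctan2(v[1],v[0])))
v=pins[0]-pins[1];print('yaw pins',np.degrees(np.arctan2(v[1],v[0])))
sl=onz(cw,f([[65,287],[340,287],[72,461],[337,463]]),.06);
for i in (0,2): v=sl[i]-sl[i+1];print('slot yaw',np.degrees(np.arctan2(v[1],v[0]))-90)
hd=onz(cw,f([[289,297],[260,438]]),.12);print('head edge -y..',hd)
h1=onz(cw,f([[289,295],[382,313],[360,460],[262,440]]),.12);print('headcorners',h1)
print('tab',onz(cw,f([[110,325],[115,424]]),.082), tri(cw,f([[112,375]]),cs,[[80+425/4,270+130/4]]))
E
```

```text
disc wt [[ 0.5244 -0.1983  0.1108  0.0031]] ws [[ 0.5256 -0.1974  0.1205  0.    ]]
disc@.12 [ 0.5256 -0.1974  0.12  ]
pins [[ 0.5542 -0.2151  0.08  ]
 [ 0.5043 -0.2231  0.08  ]] 0.050592486257573496
lug [ 0.5227 -0.2366  0.066 ] ang -4.308721016006942 0.03935310610358861
bolts [[ 0.613  -0.1297  0.062 ]
 [ 0.6269 -0.2135  0.062 ]
 [ 0.591  -0.22    0.062 ]
 [ 0.5771 -0.1358  0.062 ]]
well yaw bolts 9.379607660720822
well yaw bolts x 9.958839212595976
yaw pins 9.07272238931506
slot yaw 9.928882367883688
slot yaw 9.534891230317768
head edge -y.. [[ 0.5458 -0.1855  0.12  ]
 [ 0.5057 -0.1838  0.12  ]]
headcorners [[ 0.5464 -0.1854  0.12  ]
 [ 0.5461 -0.2121  0.12  ]
 [ 0.5046 -0.2135  0.12  ]
 [ 0.5053 -0.1845  0.12  ]]
tab [[ 0.53   -0.1293  0.082 ]
 [ 0.4994 -0.1349  0.082 ]] [[ 0.5147 -0.1306  0.0819  0.0027]]
```

Crop shows: pale disc centre (280,133), lug to the right (314,140), pins (301,109)/(300,157), tab at (218,132). Barrel (0.5256,−0.1974), head top triangulates at 0.1205; well yaw 9.6°, barrel yaw about −2.5°.

```bash
python3 -c "
from h import *
rel([.5256,-.1974,.15],-2.5)"
```

```text
t 2.2 pos [ 0.4607 -0.2069  0.2492] xang 9.98 F [-0.7  0.8  0.6] M [-0.06  0.16  0.02] w 0.998
row [6.56 0.19 9.92] [-2.000e-02  1.000e-02  1.248e+01]
```

```bash
python3 -m crank '[[1.6,0,2.5,0,0,3,58],[3.2,0.1,5,0,0,6,58],[4.8,0.1,7.5,0,0,9,58],[6,0.2,9.4,0,0,12.5,58],[6.56,0.2,9.9,0,0,12.5,58],[6.56,0.2,9.9,0,0,12.5,58],[6.56,0.2,9.9,0,0,12.5,58]]'
python3 - <<'E'
from h import *
rel([.5256,-.1974,.088],-2.5)
s=arm.sense(); im=arm.read_camera('wrist'); save('w2.png',im); np.save('pics/w2.npy',im)
import pickle; pickle.dump(s,open('pics/w2.pkl','wb'))
im=arm.read_camera('scene'); save('s2.png',cv2.resize(im[250:420,60:280],(776,600),interpolation=cv2.INTER_CUBIC))
E
```

```text
t: 3.08
eef_pos: [0.5262, -0.1987, 0.1516]
tool_rot: [1.0, -0.023, 0.001, 0.0]
wrist_force: [0.1, -0.2, 0.7]
gripper_width: 0.582
t 3.08 pos [ 0.5262 -0.1987  0.1516] xang -2.6 F [ 0.1 -0.2  0.7] M [-0.02  0.17 -0.03] w 0.582
row [-0.08 -0.13  6.36] [ 0.05 -0.1  -0.1 ]
```

View pics/w2.png

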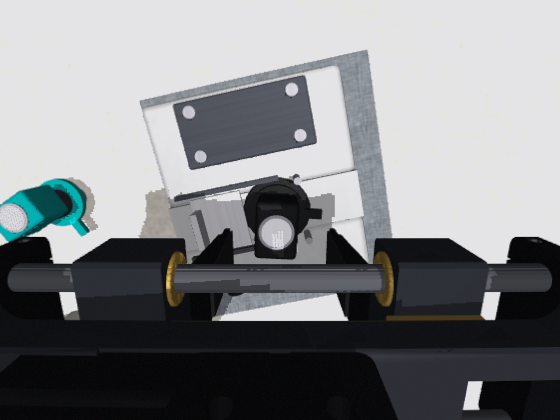

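View pics/s2.png

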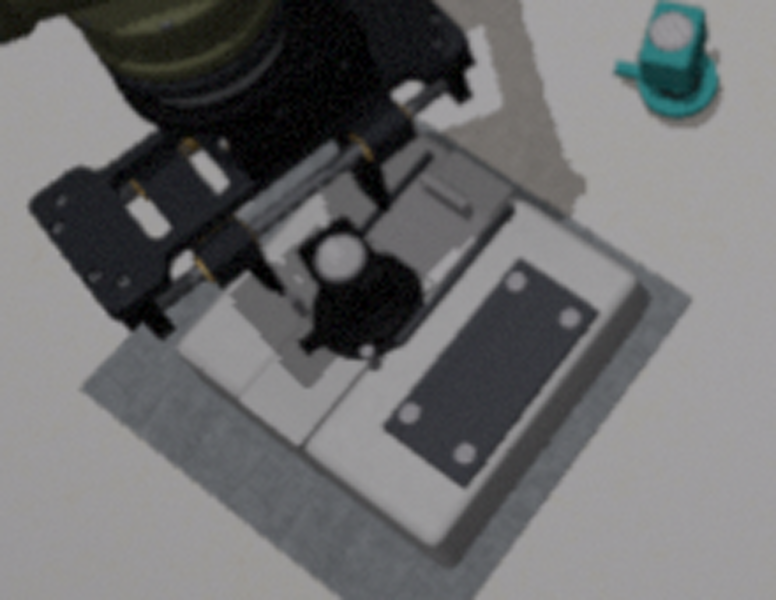

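Wrist view: head between the fingers (277,232), flats parallel to the pads; the lug lies at (315,212). Descend.

```bash
python3 -m crank '[[0,-0.1,1.5,0,0,0,58],[0,-0.1,3.2,0,0,0,58],[0,-0.1,4.8,0,0,0,58],[-0.05,-0.1,6.0,0,0,0,58],[-0.05,-0.1,6.3,0,0,0,58],[-0.05,-0.1,6.3,0,0,0,58],[-0.05,-0.1,6.3,0,0,0,58]]'
python3 - <<'E'
from h import *
rel([.5256,-.1974,.088],-2.5)
E
```

```text
t: 4.05
eef_pos: [0.526, -0.198, 0.0881]
tool_rot: [1.0, -0.023, 0.001, 0.0]
wrist_force: [-0.7, 0.1, -0.4]
gripper_width: 0.583
t 4.05 pos [ 0.526  -0.198   0.0881] xang -2.65 F [-0.7  0.1 -0.4] M [-0.04  0.21 -0.02] w 0.583
row [-0.04 -0.05  0.01] [ 0.03 -0.08 -0.15]
```

```bash
python3 -m crank '[[0,0,0,0,0,0,20],[0,0,0,0,0,0,20],[0,0,0,0,0,0,20],[0,0,0,0,0,0,20],[0,0,0,0,0,0,20],[0,0,0,0,0,0,20]]' 60
python3 - <<'E'
from h import *
rel([.5256,-.1974,.088],-2.5)
E
```

```text
t: 4.8
eef_pos: [0.5254, -0.1966, 0.0876]
tool_rot: [1.0, -0.023, -0.0, -0.001]
wrist_force: [-2.7, 4.9, 3.2]
gripper_width: 0.312
t 4.8 pos [ 0.5254 -0.1966  0.0876] xang -2.66 F [-2.7  4.9  3.2] M [ 0.94  0.32 -0.05] w 0.312
row [ 0.03  0.07 -0.04] [-0.12  0.03 -0.16]
```

```bash
python3 -m crank '[[0,-0.1,0,0,0,0,10],[0,-0.1,0,0,0,-5,10],[0,-0.1,-0.03,0,0,-10,10],[0,-0.1,-0.06,0,0,-15,10],[0,-0.1,-0.09,0,0,-20,10]]' 60
python3 - <<'E'
from h import *
rel([.5256,-.1974,.088],-2.5)
E
```

```text
t: 5.42
eef_pos: [0.5251, -0.1967, 0.0876]
tool_rot: [0.988, 0.151, -0.0, -0.0]
wrist_force: [-0.5, 1.5, -1.4]
gripper_width: 0.313
t 5.42 pos [ 0.5251 -0.1967  0.0876] xang 17.43 F [-0.5  1.5 -1.4] M [ 0.29  0.13 -0.48] w 0.313
row [ 0.03  0.08 -0.04] [-1.000e-02  2.000e-02  1.993e+01]
```

```bash
python3 -m crank '[[0,0,-0.06,0,0,-5,10],[0,0,-0.12,0,0,-10,10],[0,0,-0.17,0,0,-15,10],[0,0,-0.21,0,0,-20,10]]' 60
python3 - <<'E'
from h import *
rel([.5256,-.1974,.088],-18)
E
```

```text
t: 5.92
eef_pos: [0.5247, -0.1963, 0.0879]
tool_rot: [0.947, 0.321, -0.0, -0.001]
wrist_force: [3.7, 0.3, -9.4]
gripper_width: 0.317
t 5.92 pos [ 0.5247 -0.1963  0.0879] xang 37.42 F [ 3.7  0.3 -9.4] M [ 0.05 -0.52 -0.42] w 0.317
row [ 0.01  0.14 -0.01] [-7.000e-02  5.000e-02  5.542e+01]
```

```bash
python3 -m crank '[[0,0,0,0,0,5,10],[0,0,-0.03,0,0,11,10],[0,0,-0.07,0,0,17,10],[0,0,-0.11,0,0,23,10],[0,0,-0.15,0,0,29,10],[0,0,-0.19,0,0,35,10]]' 60
python3 - <<'E'
from h import *
rel([.5256,-.1974,.088],-18)
E
```

```text
t: 6.68
eef_pos: [0.5251, -0.1965, 0.0891]
tool_rot: [1.0, 0.019, 0.0, 0.0]
wrist_force: [6.2, 0.1, -12.3]
gripper_width: 0.313
t 6.67 pos [ 0.5251 -0.1965  0.0891] xang 2.22 F [  6.2   0.1 -12.3] M [-0.06 -1.13  0.41] w 0.313
row [0.04 0.09 0.11] [ 1.000e-02 -1.000e-02  2.022e+01]
```

```bash
python3 -m crank '[[0.03,0,-0.04,0,0,5,10],[0.06,0,-0.08,0,0,10,10],[0.08,0,-0.12,0,0,15,10],[0.08,0,-0.16,0,0,20,10],[0.08,0,-0.16,0,0,15,10],[0.08,0,-0.19,0,0,9,10],[0.08,0,-0.23,0,0,3,10],[0.08,0,-0.27,0,0,-3,10],[0.08,0,-0.31,0,0,-9,10]]' 60
python3 - <<'E'
from h import *
rel([.5256,-.1974,.088],-18)
E
```

```text
t: 7.8
eef_pos: [0.5253, -0.1961, 0.0915]
tool_rot: [0.995, 0.1, -0.0, -0.001]
wrist_force: [5.6, 0.4, -14.7]
gripper_width: 0.313
t 7.8 pos [ 0.5253 -0.1961  0.0915] xang 11.46 F [  5.6   0.4 -14.7] M [-0.09 -1.01 -0.38] w 0.313
row [0.   0.13 0.35] [-0.07  0.07 29.46]
```

```bash
python3 -m crank '[[0.03,0,-0.03,0,0,-6,10],[0.05,0,-0.07,0,0,-12,10],[0.05,0,-0.1,0,0,-18,10],[0.05,0,-0.13,0,0,-24,10],[0.05,0,-0.13,0,0,-18,10],[0.05,0,-0.16,0,0,-12,10],[0.05,0,-0.2,0,0,-6,10],[0.05,0,-0.23,0,0,0,10],[0.05,0,-0.27,0,0,6,10],[0.05,0,-0.3,0,0,12,10],[0.05,0,-0.34,0,0,18,10],[0.05,0,-0.37,0,0,24,10]]' 60
python3 - <<'E'
from h import *
rel([.5256,-.1974,.088],-18)
im=arm.read_camera('scene'); save('s3.png',cv2.resize(im[250:420,60:280],(776,600),interpolation=cv2.INTER_CUBIC))
E
```

```text
t: 9.3
eef_pos: [0.5254, -0.1965, 0.095]
tool_rot: [0.994, -0.111, -0.001, 0.0]
wrist_force: [4.2, -1.6, -14.1]
gripper_width: 0.31
t 9.3 pos [ 0.5254 -0.1965  0.095 ] xang -12.77 F [  4.2  -1.6 -14.1] M [-0.48 -0.8   0.32] w 0.31
row [0.04 0.08 0.7 ] [0.06 0.14 5.23]
```

View pics/s3.png

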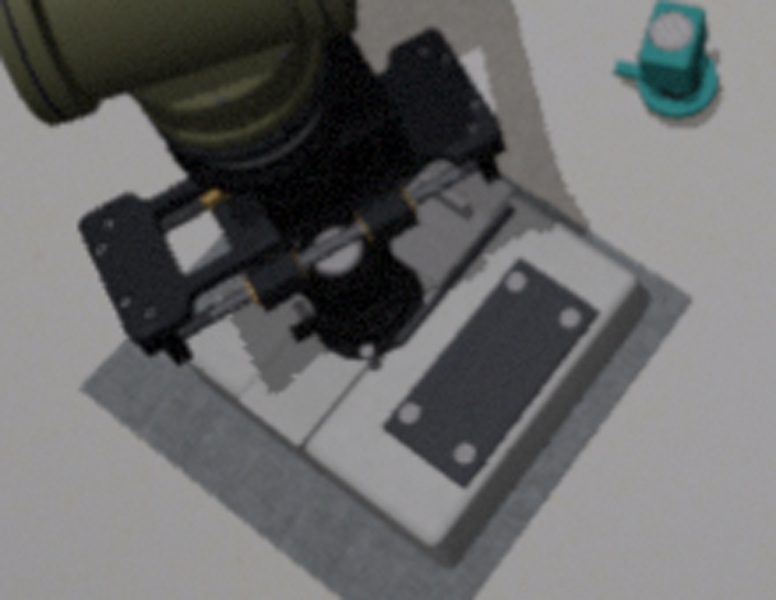

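The base is unmoved (bolts at the same crop pixels 515,282 / 465,455) and the pull is 14 N. Continue.

```bash
python3 -m crank '[[0.03,0,-0.03,0,0,5,10],[0.03,0,-0.03,0,0,0,10],[0.03,0,-0.06,0,0,-6,10],[0.03,0,-0.1,0,0,-12,10],[0.03,0,-0.13,0,0,-18,10],[0.03,0,-0.17,0,0,-24,10],[0.03,0,-0.2,0,0,-30,10],[0.03,0,-0.24,0,0,-36,10],[0.03,0,-0.28,0,0,-42,10],[0.03,0,-0.32,0,0,-48,10]]' 60
python3 - <<'E'
from h import *
rel([.5256,-.1974,.088],-18)
E
```

```text
t: 10.6
eef_pos: [0.5254, -0.196, 0.0986]
tool_rot: [0.952, 0.305, -0.001, -0.001]
wrist_force: [2.3, 0.0, -13.8]
gripper_width: 0.315
t 10.6 pos [ 0.5254 -0.196   0.0986] xang 35.57 F [  2.3   0.  -13.8] M [-0.17 -0.61 -0.22] w 0.315
row [-0.07  0.13  1.06] [-0.13  0.18 53.57]
```

```bash
python3 -m crank '[[0,0,-0.0,0,0,6,10],[0,0,-0.04,0,0,12,10],[0,0,-0.08,0,0,18,10],[0,0,-0.12,0,0,24,10],[0,0,-0.16,0,0,30,10],[0,0,-0.2,0,0,36,10],[0,0,-0.24,0,0,42,10],[0,0,-0.28,0,0,48,10],[0,0,-0.31,0,0,53,10]]' 60
python3 - <<'E'
from h import *
rel([.5256,-.1974,.088],-18)
im=arm.read_camera('scene'); save('s4.png',cv2.resize(im[250:420,60:280],(776,600),interpolation=cv2.INTER_CUBIC))
E
```

```text
t: 11.72
eef_pos: [0.5257, -0.1966, 0.1019]
tool_rot: [0.988, -0.154, -0.001, 0.0]
wrist_force: [3.6, -1.3, -13.8]
gripper_width: 0.313
t 11.72 pos [ 0.5257 -0.1966  0.1019] xang -17.7 F [  3.6  -1.3 -13.8] M [-0.35 -0.68  0.2 ] w 0.313
row [0.01 0.08 1.39] [0.05 0.14 0.3 ]
```

View pics/s4.png

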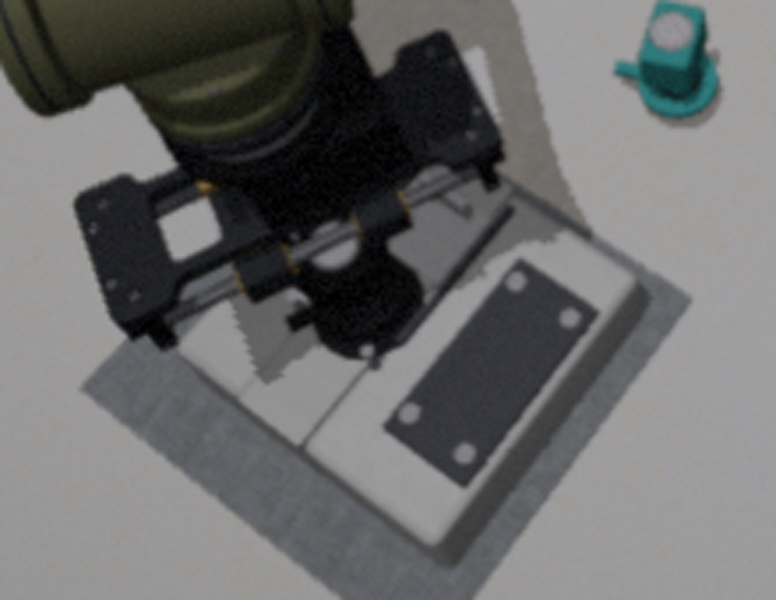

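```bash
python3 - <<'E'
from h import *
s=arm.sense(); im=arm.read_camera('wrist'); np.save('pics/w5.npy',im); save('w5.png',cv2.resize(im[90:330,140:420],(700,600),interpolation=cv2.INTER_CUBIC))
import pickle; pickle.dump(s,open('pics/w5.pkl','wb'))
im=arm.read_camera('scene');np.save('pics/s5.npy',im); im2=np.load('pics/scene0.npy')
A=np.hstack([cv2.resize(x[300:370,130:200],(400,400),interpolation=cv2.INTER_CUBIC) for x in (im2,im)]);save('s5.png',A)
E
```

```text
(no output)
```

View pics/w5.png

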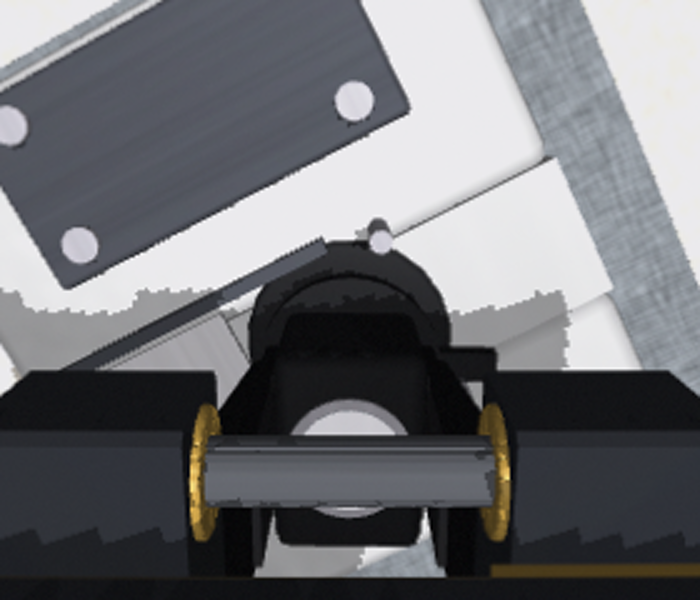

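View pics/s5.png

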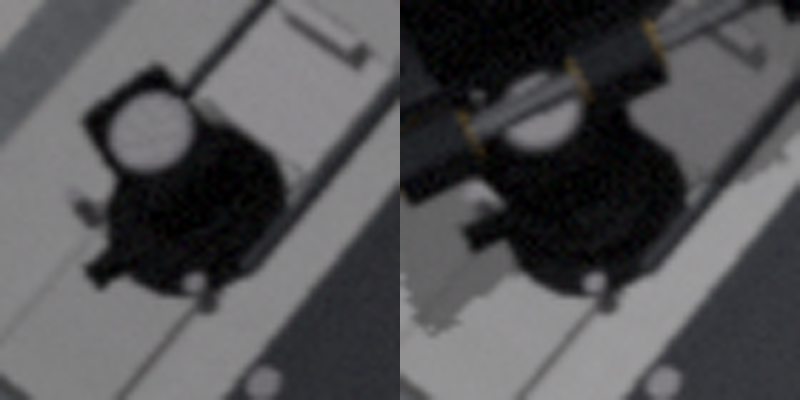

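```bash
python3 - <<'E'
from h import *
import pickle
np.set_printoptions(precision=4,suppress=True)
s=pickle.load(open('pics/w5.pkl','rb')); cw=cam('wrist',s); cs=cam('scene')
f=lambda L: np.array(L,float).reshape(-1,2)*.4+[140,90]
for z in (.066,.072,.08,.086):
    p=onz(cw,f([[249,325],[451,325]]),z); print(z,'flange w',np.linalg.norm(p[0]-p[1]))
    p=onz(cw,f([[496,350],[496,378]]),z).mean(0);print('lug',p, np.linalg.norm((p-[.5256,-.1971,p[2]])))
for z in (.12,.126,.130,.134,.14):
    p=onz(cw,f([[349,458]]),z)[0];print(z,'disc wrist',p,'scene',onz(cs,[[130+139/5.714,300+112/5.714]],z)[0])
# predicted scene px of disc and flange points for rise
for dz in (0,.007,.014):
    print(dz,(proj(cs,[[.5256,-.1974,.12+dz],[.5256,-.1974+.0,.066+dz]])-[130,300])*5.714)
E
```

```text
0.066 flange w 0.056803572819534374
lug [ 0.508  -0.2354  0.066 ] 0.04216049670856123
0.072 flange w 0.05515115208097497
lug [ 0.5104 -0.2349  0.072 ] 0.04073157216174767
0.08 flange w 0.05294792442956247
lug [ 0.5136 -0.2342  0.08  ] 0.038980432734775375
0.086 flange w 0.05129550369100307
lug [ 0.5159 -0.2336  0.086 ] 0.0377960367799236
0.12 disc wrist [ 0.5183 -0.1946  0.12  ] scene [ 0.5175 -0.196   0.12  ]
0.126 disc wrist [ 0.5212 -0.1955  0.126 ] scene [ 0.5206 -0.1967  0.126 ]
0.13 disc wrist [ 0.523  -0.1961  0.13  ] scene [ 0.5227 -0.1971  0.13  ]
0.134 disc wrist [ 0.5249 -0.1966  0.134 ] scene [ 0.5248 -0.1975  0.134 ]
0.14 disc wrist [ 0.5277 -0.1975  0.14  ] scene [ 0.5279 -0.1982  0.14  ]
0 [[151.7369 131.9356]
 [190.3925 198.5202]]
0.007 [[146.4214 122.7758]
 [185.6044 190.2752]]
0.014 [[141.0312 113.4864]
 [180.7524 181.9195]]
```

Triangulation puts the disc at z ≈ 0.134 and the lug at 0.080 (39 mm radius). The barrel has risen 14 mm with no slip, so I continue.

```bash
python3 -m crank '[[0,0,0,0,0,-6,10],[0,0,-0.04,0,0,-12,10],[0,0,-0.08,0,0,-18,10],[0,0,-0.12,0,0,-24,10],[0,0,-0.16,0,0,-30,10],[0,0,-0.2,0,0,-36,10],[0,0,-0.24,0,0,-42,10],[0,0,-0.28,0,0,-48,10],[0,0,-0.32,0,0,-54,10]]' 60
python3 - <<'E'
from h import *
rel([.5256,-.1974,.088],-18)
E
```

```text
t: 13.0
eef_pos: [0.5277, -0.1972, 0.1105]
tool_rot: [0.949, 0.315, 0.0, 0.001]
wrist_force: [0.3, -0.2, -1.9]
gripper_width: 0.314
t 13.0 pos [ 0.5277 -0.1972  0.1105] xang 36.68 F [ 0.3 -0.2 -1.9] M [-0.09  0.12  0.02] w 0.314
row [-0.18 -0.11  2.25] [ 0.09 -0.07 54.68]
```

Free (pull dropped to 2 N, 23 mm up). Lift straight, then carry.

```bash
python3 -m crank '[[0,0,-1,0,0,0,10],[0,0,-2.5,0,0,0,10],[0,0,-5,0,0,0,10],[0,0,-7.5,0,0,0,10],[0,0,-10,0,0,0,10],[0,0,-10,0,0,0,10]]' 60
python3 - <<'E'
from h import *
rel([.54,.243,.21],36.7)
im=arm.read_camera('scene');save('s6.png',im)
E
```

```text
t: 13.75
eef_pos: [0.5288, -0.1975, 0.2129]
tool_rot: [0.95, 0.312, 0.003, 0.003]
wrist_force: [0.5, 0.2, -2.2]
gripper_width: 0.314
t 13.75 pos [ 0.5288 -0.1975  0.2129] xang 36.33 F [ 0.5  0.2 -2.2] M [-0.1   0.07  0.03] w 0.314
row [ 26.99 -34.83   0.15] [ 0.37 -0.19 -0.37]
```

View pics/s6.png

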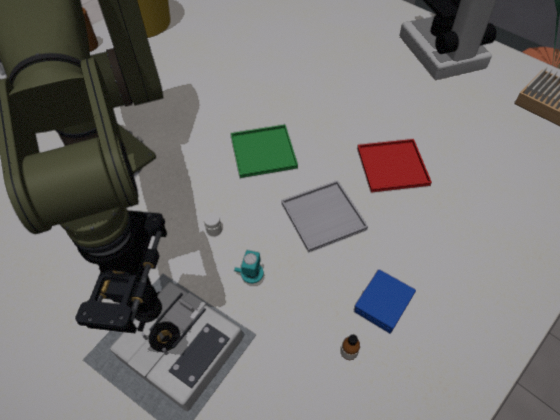

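The barrel is out; the open well shows at (163,337). Carry to the tray.

```bash
python3 -m crank '[[1,-1.3,0,0,0,0,10],[3,-4,0,0,0,0,10],[6,-8,0,0,0,0,10],[9,-12,0,0,0,0,10],[12,-16,0,0,0,0,10],[15,-20,0,0,0,0,10],[18,-24,0,0,0,0,10],[21,-28,0,0,0,0,10],[24,-31.5,0,0,0,0,10],[26,-34,0,0,0,0,10],[27,-34.8,0,0,0,0,10],[27,-34.8,0,0,0,0,10]]' 60
python3 - <<'E'
from h import *
import pickle
rel([.54,.243,.056],36.7)
s=arm.sense(); im=arm.read_camera('wrist'); save('w7.png',im); pickle.dump(s,open('pics/w7.pkl','wb'))
E
```

```text
t: 15.3
eef_pos: [0.5376, 0.244, 0.2074]
tool_rot: [0.95, 0.312, -0.001, 0.0]
wrist_force: [-0.5, 0.6, -1.2]
gripper_width: 0.313
t 15.3 pos [0.5376 0.244  0.2074] xang 36.42 F [-0.5  0.6 -1.2] M [-0.07  0.21  0.  ] w 0.313
row [ 0.16  0.23 15.14] [-0.01  0.12 -0.28]
```

View pics/w7.png

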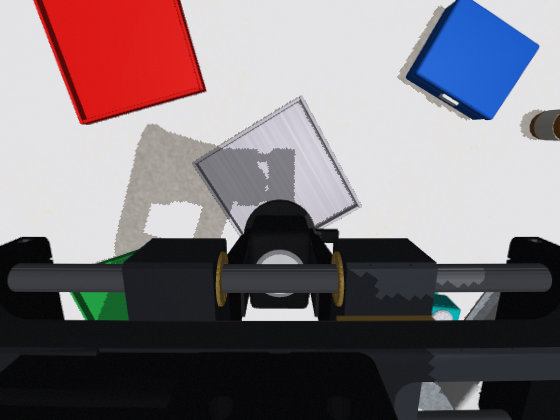

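```bash
python3 - <<'E'
from h import *
import pickle
s=pickle.load(open('pics/w7.pkl','rb')); cw=cam('wrist',s)
p=onz(cw,[[302,97],[360,206],[194,164]],.016);print(p.round(4),(p[1]+p[2])/2,np.linalg.norm(p[0]-p[1]),np.linalg.norm(p[0]-p[2]))
E
```

```text
[[0.6372 0.2849 0.016 ]
 [0.5792 0.1513 0.016 ]
 [0.5019 0.3419 0.016 ]] [0.540542   0.24660331 0.016     ] 0.14565094735389303 0.14679234565006619
```

```bash
python3 -m crank '[[0,0,1,0,0,0,10],[0,0,3,0,0,0,10],[0.1,0,6,0,0,0,10],[0.2,0,9,0,0,0,10],[0.2,0,12,0,0,0,10],[0.2,0,14,0,0,0,10],[0.2,0,14.7,0,0,0,10],[0.2,0,15,0,0,0,10],[0.2,0,15,0,0,0,10],[0.2,0,15,0,0,0,10]]' 60
python3 - <<'E'
from h import *
rel([.54,.2455,.0536],36.5)
E
```

```text
t: 16.6
eef_pos: [0.5407, 0.2452, 0.0597]
tool_rot: [0.95, 0.312, 0.001, -0.0]
wrist_force: [0.9, -0.4, -2.4]
gripper_width: 0.31
t 16.6 pos [0.5407 0.2452 0.0597] xang 36.35 F [ 0.9 -0.4 -2.4] M [-0.05  0.14  0.07] w 0.31
row [-0.04 -0.07  0.61] [ 0.04 -0.12 -0.15]
```

```bash
python3 -m crank '[[0,0,0.2,0,0,0,10],[0,0,0.4,0,0,0,10],[0,0,0.5,0,0,0,10],[0,0,0.5,0,0,0,10]]' 60
python3 - <<'E'
from h import *
rel([.54,.2455,.0536],36.5)
E
```

```text
t: 17.1
eef_pos: [0.5398, 0.2449, 0.0536]
tool_rot: [0.95, 0.312, -0.0, -0.0]
wrist_force: [-0.8, -0.4, 0.4]
gripper_width: 0.316
t 17.1 pos [0.5398 0.2449 0.0536] xang 36.35 F [-0.8 -0.4  0.4] M [-0.06  0.32 -0.05] w 0.316
row [ 0.05 -0.04 -0.  ] [-0.01  0.02 -0.15]
```

```bash
python3 -m crank '[[0,0,0.05,0,0,0,10],[0,0,0.1,0,0,0,10],[0,0,0.1,0,0,0,10]]' 60
python3 - <<'E'
from h import *
rel([.54,.2455,.0536],36.5)
E
```

```text
t: 17.48
eef_pos: [0.5399, 0.245, 0.0536]
tool_rot: [0.95, 0.312, -0.0, -0.0]
wrist_force: [-3.2, -1.7, 5.5]
gripper_width: 0.313
t 17.48 pos [0.5399 0.245  0.0536] xang 36.35 F [-3.2 -1.7  5.5] M [-0.36  0.94  0.02] w 0.313
row [ 0.04 -0.04 -0.  ] [-0.01  0.02 -0.15]
```

On the floor (5.5 N up, TCP stopped at 0.0536). Ease off and open.

```bash
python3 -m crank '[[0,0,-0.08,0,0,0,10],[0,0,-0.08,0,0,0,34],[0,0,-0.08,0,0,0,45],[0,0,-0.08,0,0,0,60],[0,0,-0.08,0,0,0,60],[0,0,-0.08,0,0,0,60],[0,0,-1,0,0,0,60],[0,0,-3,0,0,0,60],[0,0,-6,0,0,0,60],[0,0,-9,0,0,0,60],[0,0,-12,0,0,0,60],[0,0,-12,0,0,0,60]]' 20
python3 - <<'E'
from h import *
rel([.52,.05,.2],9.6)
im=arm.read_camera('scene');save('s8.png',cv2.resize(im[130:330,150:430],(784,560),interpolation=cv2.INTER_CUBIC))
E
```

```text
t: 18.98
eef_pos: [0.5422, 0.2457, 0.1776]
tool_rot: [0.95, 0.312, 0.004, -0.0]
wrist_force: [0.0, 0.1, 0.8]
gripper_width: 0.6
t 18.98 pos [0.5422 0.2457 0.1776] xang 36.35 F [0.  0.1 0.8] M [-0.06  0.15 -0.04] w 0.6
row [-13.37  14.45  -2.31] [ 0.03 -0.49 26.75]
```

View pics/s8.png

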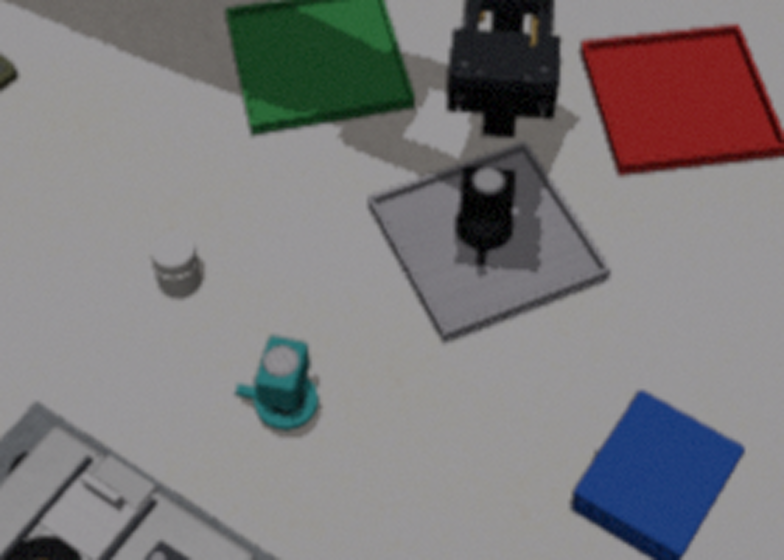

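Barrel stands upright in the steel tray (crop 487,205). Now to the shutter with shut fingers.

```bash
python3 - <<'E'
from h import *
rel([.49,-.12,.2],9.6)
E
```

```text
t 19.02 pos [0.541  0.2453 0.1751] xang 36.35 F [ 0.1 -0.7 -0.3] M [-0.09  0.2  -0.01] w 0.599
row [-25.74  26.4   -2.57] [ 2.000e-02 -2.600e-01  2.675e+01]
```

```bash
python3 -m crank '[[-1.5,1.5,-2.5,0,0,2,60],[-5,5.1,-2.5,0,0,6,60],[-9,9.2,-2.5,0,0,10,0],[-13,13.3,-2.5,0,0,14,0],[-17,17.4,-2.5,0,0,18,0],[-21,21.5,-2.5,0,0,22,0],[-24,24.6,-2.5,0,0,26,0],[-25.7,26.4,-2.5,0,0,26.8,0],[-25.7,26.4,-2.5,0,0,26.8,0],[-25.7,26.4,-2.5,0,0,26.8,0]]' 20
python3 - <<'E'
from h import *
import pickle
rel([.51,-.1037,.2],9.6)
s=arm.sense(); im=arm.read_camera('wrist'); save('w9.png',im); pickle.dump(s,open('pics/w9.pkl','wb'))
E
```

```text
t: 20.27
eef_pos: [0.4889, -0.1194, 0.1965]
tool_rot: [0.997, 0.083, -0.001, -0.001]
wrist_force: [0.7, -0.9, -0.4]
gripper_width: 0.007
t 20.27 pos [ 0.4889 -0.1194  0.1965] xang 9.56 F [ 0.7 -0.9 -0.4] M [-0.01  0.2  -0.03] w 0.007
row [ 2.34 -1.2  -0.35] [-0.07  0.08 -0.04]
```

View pics/w9.png

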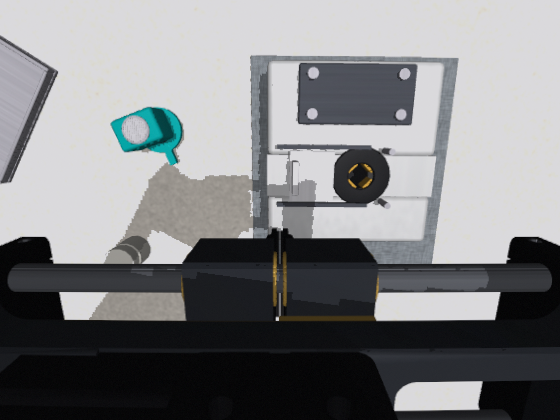

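```bash
python3 - <<'E'
from h import *
import pickle
s=pickle.load(open('pics/w9.pkl','rb')); cw=cam('wrist',s)
a=np.radians(9.6);x=np.array([np.cos(a),np.sin(a)]);y=np.array([-x[1],x[0]])
p=onz(cw,[[291,178],[299,178],[295,163],[295,194]],.0815)
for q in p: d=q[:2]-[.5256,-.1974];print(q.round(4),'well xy',(d@x).round(4),(d@y).round(4))
r=onz(cw,[[361,175]],.06)[0];print('ring',r)
c=np.array([.5256,-.1974])
print('start',c+y*.093,'end',c+y*.031)
rel([*(c+y*.093),.15],9.6)
E
```

```text
[ 0.515  -0.1267  0.0815] well xy 0.0013 0.0715
[ 0.5163 -0.1341  0.0815] well xy 0.0013 0.064
[ 0.5294 -0.1279  0.0815] well xy 0.0154 0.0679
[ 0.5005 -0.1331  0.0815] well xy -0.014 0.0676
ring [ 0.52685164 -0.19720637  0.06      ]
start [ 0.51009051 -0.10570237] end [ 0.52043017 -0.16683412]
t 20.32 pos [ 0.4891 -0.1192  0.1968] xang 9.61 F [ 0.1  0.6 -0.3] M [-0.09  0.12 -0.04] w 0.005
row [ 2.3  -0.97  4.67] [-0.05  0.06  0.  ]
```

```bash
python3 -m crank '[[1.2,-0.5,2,0,0,0,0],[2.3,-1,4.7,0,0,0,0],[2.3,-1,7,0,0,0,0],[2.3,-1,9.5,0,0,0,0],[2.3,-1,11.5,0,0,0,0],[2.3,-1,12.5,0,0,0,0],[2.3,-1,12.6,0,0,0,0],[2.3,-1,12.6,0,0,0,0]]'
python3 - <<'E'
from h import *
rel([.5204,-.1668,.070],9.6)
im=arm.read_camera('scene');save('s10.png',cv2.resize(im[250:420,60:280],(776,600),interpolation=cv2.INTER_CUBIC))
E
```

```text
t: 21.32
eef_pos: [0.511, -0.1063, 0.0724]
tool_rot: [0.997, 0.083, 0.001, 0.0]
wrist_force: [-0.5, 0.0, -0.2]
gripper_width: 0.003
t 21.32 pos [ 0.511  -0.1063  0.0724] xang 9.58 F [-0.5  0.  -0.2] M [-0.03  0.15 -0.05] w 0.003
row [-0.08  6.12  0.24] [ 0.04 -0.07 -0.02]
```

View pics/s10.png

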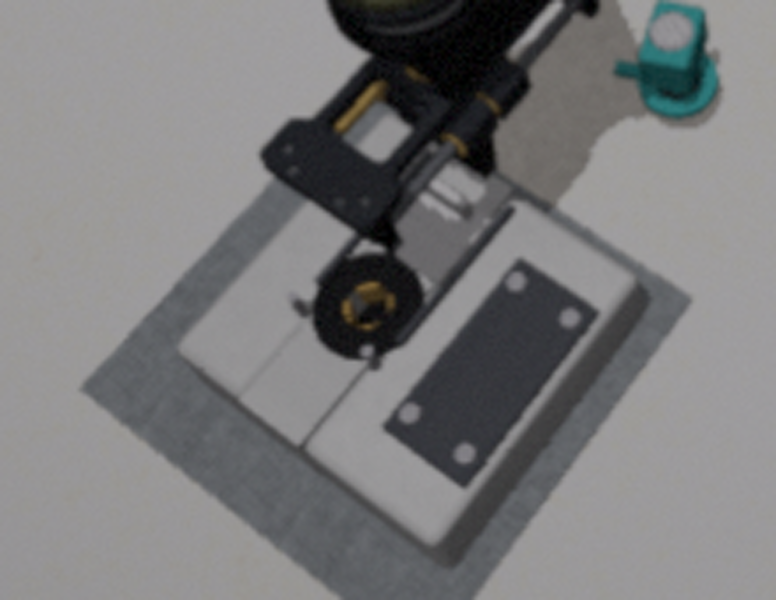

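Fingers stand just behind the tab (crop 450,195). Push along tool +y.

```bash
python3 -m crank '[[0,0.5,0.2,0,0,0,0],[-0.05,1.1,0.2,0,0,0,0],[-0.05,1.7,0.2,0,0,0,0],[-0.05,2.3,0.2,0,0,0,0],[-0.05,2.9,0.2,0,0,0,0],[-0.05,3.5,0.2,0,0,0,0],[-0.05,4.1,0.2,0,0,0,0],[-0.05,4.7,0.2,0,0,0,0],[-0.05,5.2,0.2,0,0,0,0],[-0.05,5.6,0.2,0,0,0,0],[-0.05,5.8,0.2,0,0,0,0]]'
python3 - <<'E'
from h import *
rel([.5204,-.1668,.070],9.6)
im=arm.read_camera('scene');save('s11.png',cv2.resize(im[250:420,60:280],(776,600),interpolation=cv2.INTER_CUBIC))
E
```

```text
t: 22.75
eef_pos: [0.5195, -0.1639, 0.0694]
tool_rot: [0.997, 0.083, -0.0, -0.0]
wrist_force: [-0.6, 1.9, 1.6]
gripper_width: 0.007
t 22.75 pos [ 0.5195 -0.1639  0.0694] xang 9.53 F [-0.6  1.9  1.6] M [0.29 0.37 0.02] w 0.007
row [ 0.05  0.3  -0.06] [-0.    0.01 -0.07]
```

View pics/s11.png

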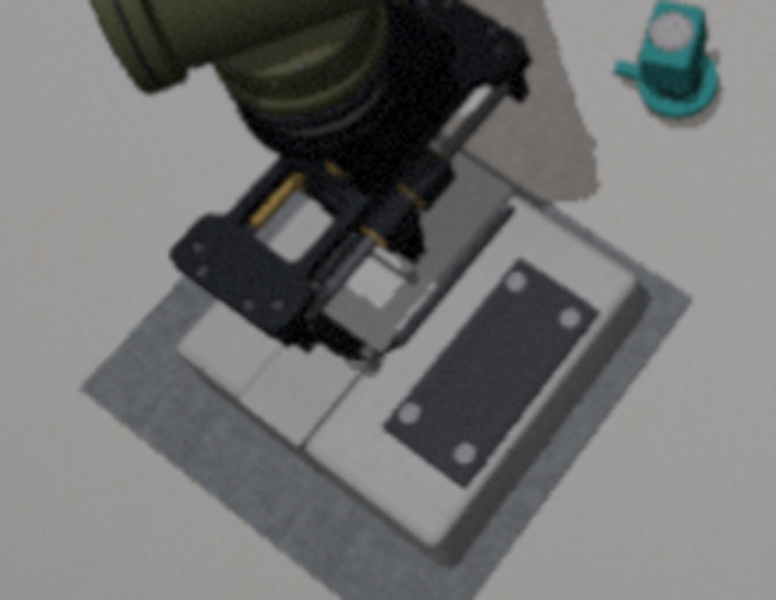

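Force still about 2 N, the sliding friction, so it is not at the stop yet. Push on in small steps.

```bash
python3 -m crank '[[0,0.2,0,0,0,0,0],[0,0.4,0,0,0,0,0],[0,0.5,0,0,0,0,0],[0,0.5,0,0,0,0,0]]'; python3 -c "
from h import *
rel([.5204,-.1668,.070],9.6)"
```

```text
t: 23.3
eef_pos: [0.5203, -0.1687, 0.0695]
tool_rot: [0.997, 0.083, -0.0, 0.0]
wrist_force: [-0.1, 1.6, 1.7]
gripper_width: 0.005
t 23.3 pos [ 0.5203 -0.1687  0.0695] xang 9.55 F [-0.1  1.6  1.7] M [0.19 0.33 0.01] w 0.005
row [ 0.04 -0.19 -0.05] [ 0.01  0.   -0.05]
```

```bash
python3 -m crank '[[0,0.2,0,0,0,0,0],[0,0.4,0,0,0,0,0],[0,0.4,0,0,0,0,0]]'; python3 -c "
from h import *
rel([.5204,-.1668,.070],9.6)"
```

```text
t: 23.68
eef_pos: [0.5204, -0.1698, 0.0694]
tool_rot: [0.997, 0.083, -0.001, -0.003]
wrist_force: [-2.7, 10.7, 6.1]
gripper_width: 0.004
t 23.68 pos [ 0.5204 -0.1698  0.0694] xang 9.5 F [-2.7 10.7  6.1] M [ 1.89  0.69 -0.  ] w 0.004
row [ 0.05 -0.3  -0.05] [-0.37  0.06 -0.1 ]
```

At the stop (force jumped to 11 N, motion stopped). Back off, lift and check.

```bash
python3 -m crank '[[0,-0.5,0,0,0,0,0],[0,-1.5,0,0,0,0,0],[0,-2,-1,0,0,0,0],[-1,-2,-4,0,0,0,0],[-4,-2,-8,0,0,0,0],[-7,-2,-12,0,0,0,0],[-9,-2,-14,0,0,0,0],[-9,-2,-14,0,0,0,0],[-9,-2,-14,0,0,0,0]]'
python3 - <<'E'
from h import *
import pickle
rel([.51,-.1037,.2],9.6)
s=arm.sense(); im=arm.read_camera('wrist'); save('w12.png',im); pickle.dump(s,open('pics/w12.pkl','wb'))
save('s12.png',arm.read_camera('scene'));save('t12.png',arm.read_camera('top'))
E
```

```text
t: 24.8
eef_pos: [0.429, -0.1676, 0.209]
tool_rot: [0.997, 0.083, -0.0, -0.0]
wrist_force: [-1.3, -0.3, -0.2]
gripper_width: 0.004
t 24.8 pos [ 0.429  -0.1676  0.209 ] xang 9.54 F [-1.3 -0.3 -0.2] M [-0.01  0.16 -0.01] w 0.004
row [ 9.05 -4.96  0.9 ] [-0.01  0.01 -0.06]
```

View pics/w12.png

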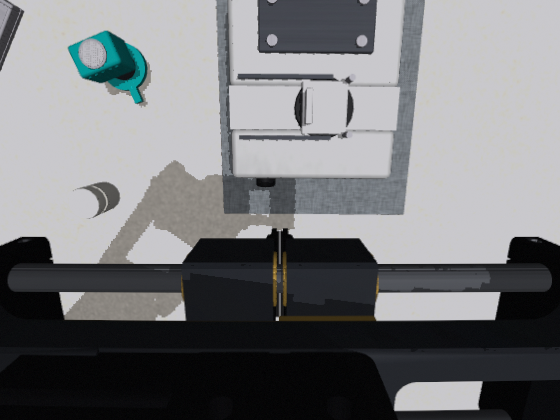

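View pics/s12.png

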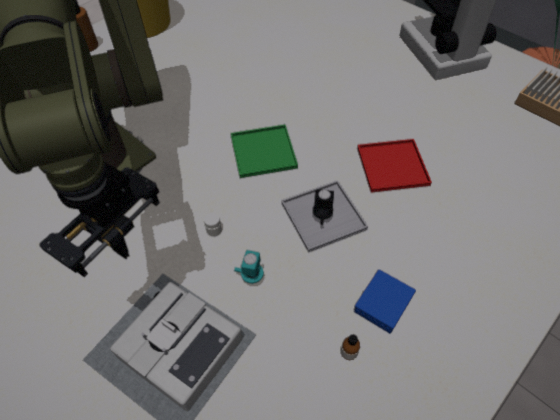

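```bash
python3 - <<'E'
from h import *
import pickle
s=pickle.load(open('pics/w12.pkl','rb')); cw=cam('wrist',s)
a=np.radians(9.6);x=np.array([np.cos(a),np.sin(a)]);y=np.array([-x[1],x[0]])
p=onz(cw,[[303.5,104],[311.5,104],[307.5,104]],.0815)
for q in p: d=q[:2]-[.5256,-.1974];print(q.round(4),'well xy',(d@x).round(4),(d@y).round(4))
cs=cam('scene');print('barrel disc scene z=.086',onz(cs,[[325.5,194.5]],.086), proj(cs,[[.540,.245,.086]]))
E
```

```text
[ 0.5237 -0.175   0.0815] well xy 0.0018 0.0224
[ 0.5249 -0.1824  0.0815] well xy 0.0018 0.0149
[ 0.5243 -0.1787  0.0815] well xy 0.0018 0.0187
barrel disc scene z=.086 [[0.54162176 0.2445169  0.086     ]] [[325.07448981 193.97790604]]
```

```bash
python3 - <<'E'
from h import *
im=cv2.imread('pics/w12.png'); cv2.imwrite('pics/w12c.png',cv2.resize(im[60:150,270:380],(733,600),interpolation=cv2.INTER_CUBIC))
E
```

```text
(no output)
```

View pics/w12c.png

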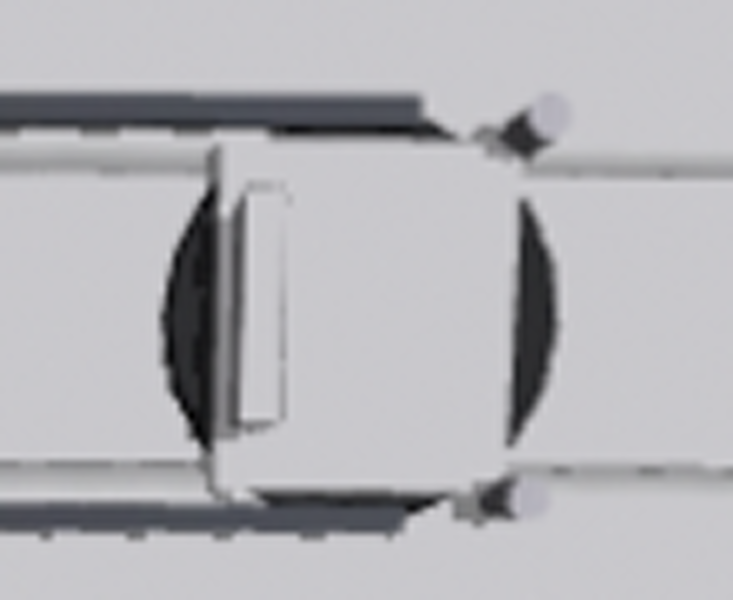

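The plate is centred over the black ring (crop: ring visible 52 px left, 44 px right), so the shutter is shut. The barrel is upright at its predicted pixel (325,194). Can (213,225), bottle (351,345) and box (385,300) have not moved, and nothing touches the robot.

```bash
python3 -c "
from h import *
rel([.43,-.17,.21],9.6)
print(arm.sign_off())"
```

```text
t 24.95 pos [ 0.4288 -0.1673  0.2081] xang 9.58 F [ 0.8 -0.1 -0.4] M [-0.04  0.14 -0.01] w 0.007
row [ 0.07  0.28 -0.19] [-0.09  0.11 -0.02]
the job is handed in; nothing more can be done
None
```

I finished the job and handed it in at about 25 s of the 72 s allowed. `sign_off` reports no verdict.

- **Barrel:** I twisted it back and forth between the stops while raising it about 3.5 mm per rad. The pull was at most 15 N at my force readings, and the base did not move in the pictures. I then stood it in the middle of the grey steel tray and let go.
- **Shutter:** I pushed it by the tab after the barrel was placed. At the end the force jumped from 2 to 11 N and it stopped moving.

**Last checks:**
- The barrel stands upright at about (0.541, 0.245), within about 2 mm of where I released it.
- The slide box, oil bottle and lens can sit at the same pixels as at the start.
- The gripper is clear and the wrist force is about zero.

**Where checks disagreed:** in the last wrist picture the tab came out 18.7 mm from the well centre, where fully shut is 17 mm. That means about 60 mm of travel. A rougher scale against the pins gave about 15 mm. Both are within the camera error, and with the force at the stop I take the shutter as shut. Early on, the top camera put the barrel head about 9 mm too low, so I used the scene and wrist views for height.

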